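# Comb loose studs into tight rows in the counting tray

### The job

Take the hand rake from its stand and comb the loose studs in both halves of the green tray towards you, until in each half the three studs lie side by side in one layer, parallel and tight up against the bright metal stop; square each row up on its stop with a steady push of the rake of about 10 N for half a second, never pressing a stud with more than 15 N or the tray with more than 30 N. Touch the studs with the rake only, leave the nut bin, spanner and jar where they are, and at the end stand the rake back upright in its stand.

Things in the scene. Friction and masses are not known exactly. Their poses are not given: they have to be found in the camera images.
- tray: Olive counting tray screwed to the bench, 268 mm long (its x, away from the robot), 212 wide (its y, left), 22 high; origin under its centre. Floor and walls 4 mm thick. A middle wall along x makes two halves, 260 x 100 inside, centred at y = +52 and -52. Across each half near its robot end is a fixed bright metal stop, wall-high, its face set anywhere from x = -118 to -86 mm, unmeasured.
- rake: Bench hand rake, 0.22 kg, same front and back. Origin at the centre of the row of tine tips, z up, y along the row. Six flat steel tines in one row, each 8 mm wide, 4 mm thick (x), 6 mm apart, 78 mm over all, 28 mm free length below a wooden head 30 x 90 x 14 mm (x, y, z). The red handle is joined above the head by two posts.
- rake_handle (a point): Centre of the rake's red bar handle, 84 mm straight above the tine tips. The bar lies along the rake's y: 22 mm thick (x), 84 mm long (y), 24 mm high, 30 mm clear above the head. Pinch it across its 22 mm from above.
- stand: Dark wooden rake stand fixed to the bench left or right of the tray, 40 (x) x 108 (y) x 34 mm high; slot 12 x 92 mm along y, open at the top. Origin at the centre of its underside. The rake stands in it upright, tines in the slot, head on the stand's top: tine tips then 6 mm above the bench, rake and stand at the same x, y and yaw.
- steel1: Silver steel stud, a round rod 12 mm in diameter and 90 mm long, dark thread marks at both ends, about 80 g; lies loose on the tray floor in the left half (tray y > 0). Origin at the middle of its axis (6 mm above what it lies on); its x axis runs along the rod. Oiled: it slides easily, hardly rolls, and stays where it is left.
- brass1: Yellow brass stud, a round rod 12 mm in diameter and 90 mm long, dark thread marks at both ends, about 80 g; lies loose on the tray floor in the right half (tray y < 0). Origin at the middle of its axis (6 mm above what it lies on); its x axis runs along the rod. Oiled: it slides easily, hardly rolls, and stays where it is left.
- steel2: Silver steel stud, a round rod 12 mm in diameter and 90 mm long, dark thread marks at both ends, about 80 g; lies loose on the tray floor in the left half (tray y > 0). Origin at the middle of its axis (6 mm above what it lies on); its x axis runs along the rod. Oiled: it slides easily, hardly rolls, and stays where it is left.
- brass2: Yellow brass stud, a round rod 12 mm in diameter and 90 mm long, dark thread marks at both ends, about 80 g; lies loose on the tray floor in the right half (tray y < 0). Origin at the middle of its axis (6 mm above what it lies on); its x axis runs along the rod. Oiled: it slides easily, hardly rolls, and stays where it is left.
- steel3: Silver steel stud, a round rod 12 mm in diameter and 90 mm long, dark thread marks at both ends, about 80 g; lies loose on the tray floor in the left half (tray y > 0). Origin at the middle of its axis (6 mm above what it lies on); its x axis runs along the rod. Oiled: it slides easily, hardly rolls, and stays where it is left.
- brass3: Yellow brass stud, a round rod 12 mm in diameter and 90 mm long, dark thread marks at both ends, about 80 g; lies loose on the tray floor in the right half (tray y < 0). Origin at the middle of its axis (6 mm above what it lies on); its x axis runs along the rod. Oiled: it slides easily, hardly rolls, and stays where it is left.
- nut_bin: Bystander: open olive bin of nuts, 100 x 130 x 55 mm, loose; origin at the centre of its underside.
- spanner: Bystander: loose steel spanner lying on the bench by the tray's far left corner; origin at its middle.
- washer_jar: Bystander: loose glass jar with a black lid, 64 mm wide, 85 mm high; origin at the centre of its underside.
Not all that is in view belongs to the job. Of the things like the rake, leave any that is purple; of the rest the smaller one is meant.

How it is judged:
By the outcome, as a careful person would: the job done as asked, in the order asked, and still so for the second after the job is handed in, with the robot touching nothing.
It also fails if it takes over 72 s, if anything falls off the work surface, if the arm or the gripper's body presses on something with over 40 N, if the wrist force passes 120 N, or if a joint passes its speed limit or range.

### The arm

A 6-joint arm with a two-finger parallel gripper is mounted at the origin on the work surface. World frame = base frame: x ahead of the robot, y to its left, z up, the work surface at z = 0. Lengths are in mm, angles in degrees, forces in N, time in s.
With the tool pointing down it reaches from about 300 to 850 mm from the base axis. Payload 4.2 kg.
Tool frame: the origin (TCP) lies between the finger pads; the fingertips stand 11 mm ahead of it and the grasp point (between the pads) lies 8 mm behind it (env.tips_ahead is the distance from the TCP to the fingertips, in mm); z points along the fingers, y is the line along which they close (so a half turn about z gives the same grasp; the last joint's range is limited). The gripper opens to 91 mm and grips with 3 to 60 N. Pads are 32 mm wide; open, the fingers measure 118 mm over their backs; the gripper's body (76 mm by 178 mm) begins 60 mm behind the grasp point.
Start: joints at [-68.411, 18.312, 89.639, -0, 72.044, -1.146], TCP at [222.225, -530.341, 190.976] pointing down, gripper open.
Joint ranges: [-177.97, 177.97], [-48.28, 115.42], [12.27, 149.76], [-77.06, 257.06], [2.81, 150.46], [-146.56, 146.56]. Speed limits (degrees/s): [147.25, 147.25, 180, 180, 180, 180].

### API

Orientations are given as [roll, pitch, yaw] about the fixed x, y, z axes, in that order (R = Rz(yaw) Ry(pitch) Rx(roll)).
In Python, from workcell import env, cams gives the robot as it stands.
- The arm moves only by the tool step_arm, never from a script. Its arguments are lists of equal length, an entry for each row: "linear": the shift along the tool's x, y, z in units of 30 cm (1.0 is 30 cm), a list of three; "turn": the turn about the tool's z in units of 360 degrees (1.0 is 360 degrees). In form: {"linear": [[tx, ty, tz], ...], "turn": [turn, ...]}. A call has 1 to 20 rows; each row is the pose to reach, as a shift and turn from the pose commanded when the call began, along the tool's axes at that moment, turning the shorter way round; what a row does not reach only later rows make up. A row lasts 1/8 s, in which the tool goes at most 62.5 mm and 10.7 degrees, less where a joint would pass 70% of its speed; a pose out of reach is approached as far as the arm can. A call with a number of a shift or a turn outside -1 to 1 is refused whole. A call with a gripper value outside its range is refused whole. "fingers" is the closure, from -1 (fully open) to 1 (shut), so that 0 is half open, set as the call begins (left out, the last holds). The fingers move at their own pace and stop on an object; "force" is the grip in N (left out, the last holds). Time passes only in rows, so rows that repeat a pose let the fingers close. It gives the time, the measured TCP pose, the force, the opening and the grip force at its end, in the units of the state.
- env.state(): the state, without advancing time (a new reading comes with each control period).
- cams.grab_frame(name): name is "scene" or "top" or "wrist"; returns a dict with "color" (480x640x3 uint8, blue, green, red), "fx", "fy", "cx", "cy" (pixels), "extrinsics" (4x4, takes a point from camera to world coordinates); the wrist camera has in their place "tool_from_camera" (4x4, takes a point from camera to tool coordinates, whose origin is the TCP and whose axes are the flange's). Camera axes: x right, y down, z forward; pixel columns grow to the right and rows downward; lengths in mm; the calibration is good to about 2 mm. A picture is of the moment at which its call begins: read the wrist's pose just before it. There is no depth.
- env.job_done(): hands the job in; it is judged then, once.
The state is a dict: "time_s": time; "qpos": joint angles; "qvel": joint speeds; "effort": joint torques, N m; "ee_pos": TCP position; "ee_rot": TCP orientation; "force": force on the tool from outside, world axes, zero at the start; "torque": the same for the moment, N m; "gripper_width": finger opening in mm; "gripper_force": force on a finger pad.
Only numpy, scipy, OpenCV 4.12 (cv2) and the standard library are available. Lean on these libraries where they do the work, as an engineer would, in place of code of your own. Each camera call takes 0.05 s, during which the arm holds its last target. There are 200 camera calls.

## Working session

There is one attempt and no reset: what is moved stays moved. The work goes in short steps, Python scripts to look and compute and a tool call to move; the robot and the scene stay as the last step left them, time stands still between calls to the robot, and variables do not carry over. Pictures are saved under pics/ and viewed, at most 10 in all, crops included, and the job is handed in when it is done.

Besides the shell and the picture viewer there is one more tool, called after "Emit:" as a command line: name --pt "numbers of a row" for each row, then --argument value for the rest. step_arm: Moves the arm, as the interface text tells. Its arguments: {"type":"object","properties":{"linear":{"type":"array"},"turn":{"type":"array"},"fingers":{"type":"number"},"force":{"type":"number"}},"required":["linear","turn"]}

```bash
mkdir -p pics; ls; python3 - <<'E'
from workcell import env,cams
import cv2,numpy as np
for n in("scene","top"):
    f=cams.grab_frame(n);cv2.imwrite(f"pics/{n}0.png",f["color"]);print(n,f["fx"],f["fy"],f["cx"],f["cy"]);print(np.round(f["extrinsics"],3))
s=env.state();print(s);print(env.tips_ahead)
f=cams.grab_frame("wrist");print(f["tool_from_camera"],f["fx"])
E
```

```text
pics
scene 471.4380081193309 471.4380081193309 318.3976507927285 236.2645984514121
[[-3.390000e-01  5.530000e-01 -7.610000e-01  1.214895e+03]
 [ 9.410000e-01  1.890000e-01 -2.820000e-01  2.003800e+02]
 [-1.300000e-02 -8.110000e-01 -5.840000e-01  6.099360e+02]
 [ 0.000000e+00  0.000000e+00  0.000000e+00  1.000000e+00]]
top 557.9285690324234 557.9285690324234 322.7987259860371 241.6446463055266
[[ 2.000000e-02 -9.970000e-01  7.800000e-02  4.250440e+02]
 [-1.000000e+00 -2.100000e-02 -9.000000e-03 -6.388900e+01]
 [ 1.100000e-02 -7.800000e-02 -9.970000e-01  1.315911e+03]
 [ 0.000000e+00  0.000000e+00  0.000000e+00  1.000000e+00]]
{'time_s': 0.1, 'qpos': array([-6.84107408e+01,  1.83460589e+01,  8.96995706e+01, -1.10434150e-03,
        7.20448734e+01, -1.14573551e+00]), 'qvel': array([-0.06697109, -0.04104167, -0.20399531,  0.09125747, -0.07567533,
       -0.05115084]), 'effort': array([ 1.15902360e-03, -4.13331628e+01, -2.32510239e+01,  7.29664508e-02,
        4.21174883e-02, -5.74164801e-05]), 'ee_pos': array([ 222.0330667 , -529.86245006,  190.22258658]), 'ee_rot': array([-1.79909494e+02, -7.59842588e-04,  2.27353353e+01]), 'force': array([-0.70841643,  0.21880191,  0.47735458]), 'torque': array([-0.0703359 ,  0.00335906, -0.02468828]), 'gripper_force': 0.0, 'gripper_width': 91.28648437218199}
11.0
[[ 5.12981788e-04 -9.58986898e-01 -2.83449936e-01  8.04913405e+01]
 [ 9.99999524e-01  7.27293896e-04 -6.50851350e-04 -2.24304736e-02]
 [ 8.30309326e-04 -2.83449467e-01  9.58986815e-01 -1.94027905e+02]
 [ 0.00000000e+00  0.00000000e+00  0.00000000e+00  1.00000000e+00]] 331.33325199825117
```

View pics/top0.png

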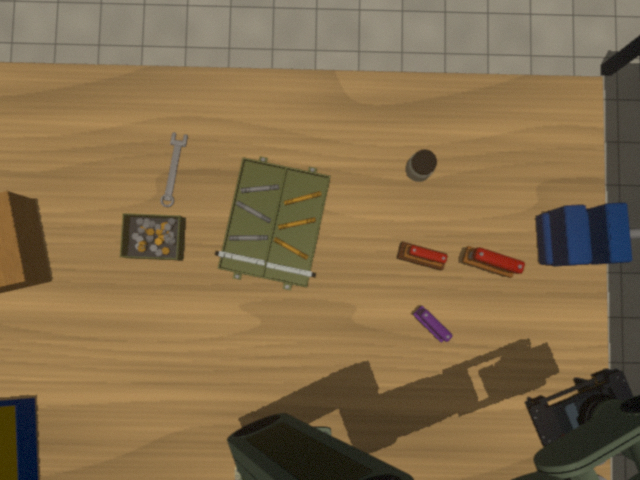

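View pics/scene0.png

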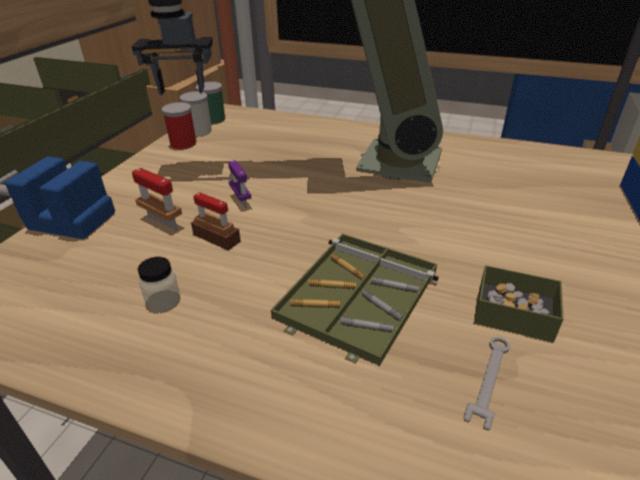

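The top view shows the tray with its corners at about (243,158), (329,177), (308,286) and (219,268), and three studs in each half. The smaller red rake in its dark stand is at (422,255). The larger decoy is at (492,260) and the purple one at (432,324). The scene view agrees: small rake at (211,203), large one at (153,182).

```bash
cat >h.py <<'E'
from workcell import env,cams
import cv2,numpy as np
from scipy.spatial.transform import Rotation as Ro
def grab(n,save=None):
    s=env.state();f=cams.grab_frame(n)
    if n=="wrist":
        T=np.eye(4);T[:3,:3]=Ro.from_euler('xyz',s["ee_rot"],degrees=True).as_matrix();T[:3,3]=s["ee_pos"]
        f["extrinsics"]=T@f["tool_from_camera"]
    if save:cv2.imwrite(f"pics/{save}.png",f["color"])
    return f
def ray(f,p):
    E=f["extrinsics"];d=E[:3,:3]@np.array([(p[0]-f["cx"])/f["fx"],(p[1]-f["cy"])/f["fy"],1.]);return E[:3,3],d/np.linalg.norm(d)
def onz(f,p,z):
    o,d=ray(f,p);return (o+d*(z-o[2])/d[2])
def tri(rs):
    A=sum(np.eye(3)-np.outer(d,d) for o,d in rs);b=sum((np.eye(3)-np.outer(d,d))@o for o,d in rs);return np.linalg.solve(A,b)
def proj(f,X):
    c=np.linalg.inv(f["extrinsics"])@np.append(X,1);return np.array([f["fx"]*c[0]/c[2]+f["cx"],f["fy"]*c[1]/c[2]+f["cy"]])
def hsv(f,lo,hi):
    return cv2.inRange(cv2.cvtColor(f["color"],cv2.COLOR_BGR2HSV),np.array(lo),np.array(hi))
def red(f): return hsv(f,(0,170,60),(6,255,255))|hsv(f,(174,170,60),(180,255,255))
def blobs(m,amin=40):
    cs,_=cv2.findContours(m,cv2.RETR_EXTERNAL,cv2.CHAIN_APPROX_NONE);return [(cv2.contourArea(c),cv2.minAreaRect(c)) for c in cs if cv2.contourArea(c)>amin]
E
python3 - <<'E'
from h import *
F={n:grab(n) for n in("scene","top")}
for n in F:
    for a,r in blobs(red(F[n])): print(n,a,np.round(r[0],1),np.round(r[1],1),round(r[2],1),np.round(cv2.boxPoints(r),1).tolist())
f=F["top"]
for p in[(243,158),(329,177),(308,286),(219,268)]: print(np.round(onz(f,p,22),1))
E
```

```text
scene 309.5 [210.1 202.7] [34.9 11.5] 21.3 [[191.8000030517578, 201.6999969482422], [195.89999389648438, 191.0], [228.5, 203.6999969482422], [224.3000030517578, 214.39999389648438]]
scene 499.5 [151.9 180.7] [42.5 15.4] 24.4 [[129.39999389648438, 178.89999389648438], [135.8000030517578, 164.89999389648438], [174.39999389648438, 182.5], [168.10000610351562, 196.5]]
scene 739.0 [179.9 131.3] [33.6 26.4] 80.1 [[164.0, 117.0], [190.0, 112.5], [195.8000030517578, 145.60000610351562], [169.8000030517578, 150.10000610351562]]
top 526.0 [498.8 260.6] [50.  12.6] 18.4 [[473.1000061035156, 258.70001220703125], [477.1000061035156, 246.6999969482422], [524.5, 262.5], [520.5, 274.5]]
top 259.5 [427.8 254. ] [36.8  9.4] 15.6 [[408.8999938964844, 253.60000610351562], [411.3999938964844, 244.60000610351562], [446.79998779296875, 254.5], [444.29998779296875, 263.5]]
[719.7 115.5  22. ]
[679.  -87.5  22. ]
[423.  -43.9  22. ]
[460.3 162.8  22. ]
```

```bash
python3 - <<'E'
from h import *
F={n:grab(n) for n in("scene","top")}
P=tri([ray(F["scene"],(210.1,202.7)),ray(F["top"],(427.8,254))]);print("handle",P,[proj(F[n],P) for n in F])
a,b=onz(F["top"],(410.1,249.1),P[2]),onz(F["top"],(445.5,259),P[2]);d=a-b;print(np.linalg.norm(d),"yaw of y axis",np.degrees(np.arctan2(d[1],d[0]))-90)
P=tri([ray(F["scene"],(151.9,180.7)),ray(F["top"],(498.8,260.6))]);print("big",P)
E
```

```text
handle [ 498.67962236 -307.21973062   90.69697101] [array([210.06679412, 202.69732521]), array([427.77206442, 254.01420257])]
80.8453246550476 yaw of y axis -14.479150711752638
big [ 486.14204261 -457.33718696  110.25473843]
```

```bash
cat >>h.py <<'E'
def mv(X,yaw,base=None,byaw=None):
    "tool-axis shift (units of 300 mm) and turn to TCP X with tool yaw"
    s=env.state();b=s["ee_pos"] if base is None else np.array(base,float);y=s["ee_rot"][2] if byaw is None else byaw
    R=Ro.from_euler('xyz',[180,0,y],degrees=True).as_matrix()
    t=(yaw-y+180)%360-180
    print("linear",np.round(R.T@(np.array(X)-b)/300,4).tolist(),"turn",round(-t/360,4))
E
python3 - <<'E'
from h import *
mv((498.7,-307.2,200),75.5,(222.225,-530.341,190.976),22.73)
E
```

```text
linear [1.1374, -0.3299, -0.0301] turn -0.1466
```

Emit:
step_arm --pt "0.2 -0.06 -0.03" --pt "0.4 -0.12 -0.03" --pt "0.6 -0.18 -0.03" --pt "0.8 -0.24 -0.03" --pt "0.95 -0.3 -0.03" --pt "0.95 -0.33 -0.03" --pt "0.95 -0.33 -0.03" --turn '[-0.03,-0.06,-0.09,-0.12,-0.1466,-0.1466,-0.1466]'

```text
time_s: 1.23
ee_pos: [446.2, -328.6, 200.0]
ee_rot: [-180.0, 0.0, 75.5]
force: [0.3, 0.0, 0.5]
gripper_width: 91.2
gripper_force: 0.0
```

```bash
python3 - <<'E'
from h import *
s=env.state();print(s["time_s"],s["ee_pos"],s["ee_rot"],s["force"])
f=grab("wrist","w1")
for a,r in blobs(red(f)): print(a,np.round(r[0],1),np.round(r[1],1),round(r[2],1),np.round(onz(f,r[0],91),1))
mv((498.7,-307.2,200),75.5)
E
```

```text
1.225 [ 446.21621101 -328.59935974  199.9920652 ] [-1.79965206e+02  2.65087037e-02  7.55052097e+01] [0.2785443  0.01115374 0.45609409]
969.5 [388.  373.5] [31. 34.] 90.0 [ 482.5 -497.5   91. ]
571.5 [387. 311.] [32. 22.] 90.0 [ 495.8 -423.7   91. ]
2212.5 [366.8 195.9] [26.2 92.6] 1.9 [ 500.2 -304.4   91. ]
linear [0.1155, 0.1512, 0.0002] turn -0.0002
```

View pics/w1.png

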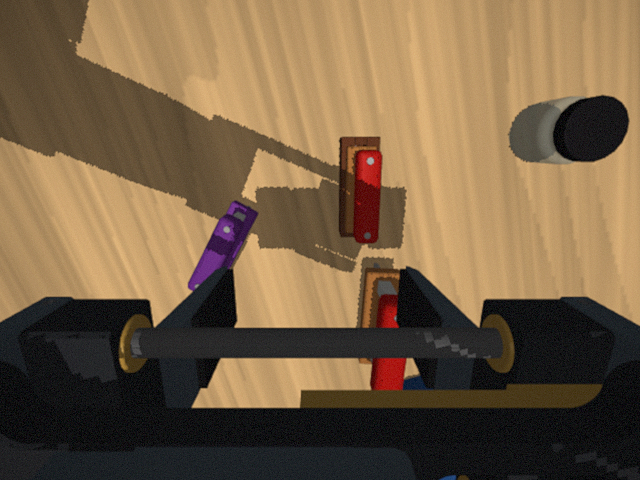

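Emit:
step_arm --pt "0.1155 0.1512 0.1" --pt "0.1155 0.1512 0.15" --pt "0.1155 0.1512 0.15" --turn '[0,0,0]'

```text
time_s: 1.65
ee_pos: [497.7, -307.2, 153.4]
ee_rot: [-179.8, -0.0, 75.4]
force: [0.0, -0.1, 0.5]
gripper_width: 91.5
gripper_force: 0.0
```

```bash
python3 - <<'E'
from h import *
f=grab("wrist","w2")
for a,r in blobs(red(f),200):
    print(a,np.round(r[0],1),np.round(r[1],1),round(r[2],1),np.round(onz(f,r[0],102),1))
    q=cv2.boxPoints(r);print(np.round([onz(f,p,102)[:2] for p in q],1).tolist())
E
```

```text
937.5 [351.5 373.5] [31. 37.] 90.0 [ 499.8 -420.9  102. ]
[[487.9, -401.7], [518.7, -409.6], [512.1, -440.8], [480.3, -432.6]]
2635.0 [318. 246.] [102.  28.] 90.0 [ 500.5 -301.1  102. ]
[[500.3, -260.4], [520.3, -265.6], [500.7, -345.8], [478.7, -340.1]]
```

View pics/w2.png

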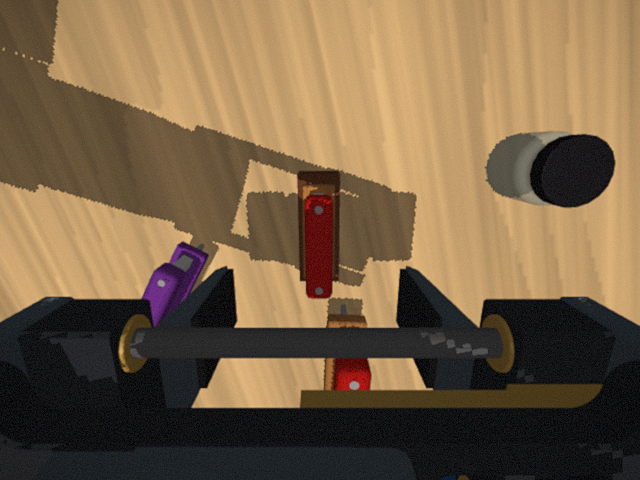

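```bash
python3 - <<'E'
from h import *
f=cams.grab_frame("wrist")
def E(pos,rot):
    T=np.eye(4);T[:3,:3]=Ro.from_euler('xyz',rot,degrees=True).as_matrix();T[:3,3]=pos;return {**f,"extrinsics":T@f["tool_from_camera"]}
g1=E([446.22,-328.6,200],[-179.965,.0265,75.505]);g2=E([497.9,-307.2,154.],[-179.9,0,75.45])
s=env.state();print(s["ee_pos"],s["ee_rot"])
f2=grab("wrist")
g2=f2
for a,b in[((370,161),(319,209)),((367,236),(319,291))]:
    print(tri([ray(g1,a),ray(g2,b)]),onz(g2,b,102),onz(g1,a,102))
m=red(f2);P=tri([ray(g2,(319,250)),ray(g1,(368.5,198.5))]);print(P)
mv((500,-304.2,P[2]-8-12),75.45)
E
```

```text
[ 498.50902314 -307.87628851  155.46693652] [1.79987671e+02 3.51448455e-02 7.54060217e+01]
[ 508.89092944 -274.84861009   96.81472836] [ 509.39930244 -274.49085315  102.        ] [ 507.82825454 -273.86582236  102.        ]
[ 492.09993794 -339.09732436  101.73921296] [ 492.60973651 -339.76707568  102.        ] [ 491.54806416 -338.26890198  102.        ]
[ 500.71460187 -306.23821897   98.8934808 ]
linear [0.0129, 0.0007, 0.2567] turn -0.0001
```

Emit:
step_arm --pt "0.0062 0.0053 0.1" --pt "0.0062 0.0053 0.18" --pt "0.0062 0.0053 0.245" --pt "0.0062 0.0053 0.245" --pt "0.0062 0.0053 0.245" --turn '[0,0,0,0,0]'

```text
time_s: 2.42
ee_pos: [501.9, -306.2, 82.9]
ee_rot: [179.9, 0.0, 75.5]
force: [-0.3, 0.2, 0.6]
gripper_width: 91.3
gripper_force: 0.0
```

Emit:
step_arm --pt "0 0 0" --pt "0 0 0" --pt "0 0 0" --pt "0 0 0" --pt "0 0 0" --pt "0 0 0" --turn '[0,0,0,0,0,0]' --fingers 1 --force 60

```text
time_s: 3.18
ee_pos: [501.4, -305.3, 81.4]
ee_rot: [180.0, 0.0, 75.5]
force: [-0.1, -0.3, -0.0]
gripper_width: 34.4
gripper_force: 0.0
```

```bash
python3 - <<'E'
from h import *
s=env.state();print({k:np.round(s[k],2) for k in("time_s","ee_pos","ee_rot","force","gripper_width","gripper_force")})
E
```

```text
{'time_s': np.float64(3.18), 'ee_pos': array([ 501.43, -305.3 ,   81.42]), 'ee_rot': array([180.  ,   0.  ,  75.51]), 'force': array([-0.12, -0.32, -0.01]), 'gripper_width': np.float64(34.43), 'gripper_force': np.float64(0.0)}
```

Emit:
step_arm --pt "0 0 0" --pt "0 0 0" --pt "0 0 0" --pt "0 0 0" --turn '[0,0,0,0]'

```text
time_s: 3.68
ee_pos: [501.4, -305.3, 81.5]
ee_rot: [180.0, 0.0, 75.5]
force: [0.9, 0.2, 0.6]
gripper_width: 0.6
gripper_force: 0.0
```

```bash
python3 - <<'E'
from h import *
for i in range(4):
    s=env.state();print({k:np.round(s[k],2) for k in("time_s","ee_pos","ee_rot","force","gripper_width","gripper_force")})
    f=grab("top")
E
```

```text
{'time_s': np.float64(3.68), 'ee_pos': array([ 501.43, -305.31,   81.47]), 'ee_rot': array([1.7999e+02, 1.0000e-02, 7.5510e+01]), 'force': array([0.93, 0.18, 0.59]), 'gripper_width': np.float64(0.55), 'gripper_force': np.float64(0.0)}
{'time_s': np.float64(3.72), 'ee_pos': array([ 501.42, -305.3 ,   81.46]), 'ee_rot': array([1.800e+02, 1.000e-02, 7.551e+01]), 'force': array([-0.56, -0.14,  0.43]), 'gripper_width': np.float64(0.34), 'gripper_force': np.float64(0.0)}
{'time_s': np.float64(3.78), 'ee_pos': array([ 501.42, -305.32,   81.46]), 'ee_rot': array([180.  ,   0.  ,  75.51]), 'force': array([ 0.25, -0.63, -0.11]), 'gripper_width': np.float64(0.2), 'gripper_force': np.float64(0.0)}
{'time_s': np.float64(3.82), 'ee_pos': array([ 501.41, -305.29,   81.46]), 'ee_rot': array([180.  ,   0.  ,  75.51]), 'force': array([0.07, 0.7 , 0.2 ]), 'gripper_width': np.float64(0.19), 'gripper_force': np.float64(0.0)}
```

The fingers shut on nothing, so I need to look.

```bash
python3 - <<'E'
from h import *
f=grab("scene");w=grab("wrist")["color"]
c=cv2.resize(f["color"][130:290,110:270],(480,480));o=np.hstack([c,w[:, 160:480]]);cv2.imwrite("pics/c1.png",o)
E
```

```text
(no output)
```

View pics/c1.png

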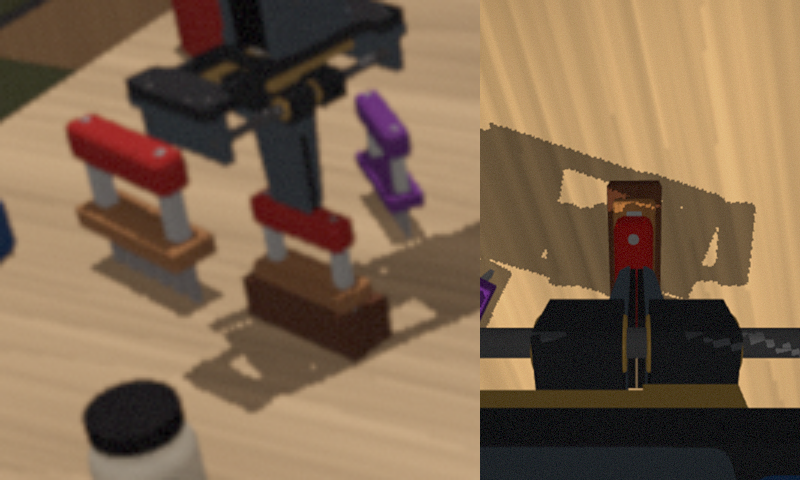

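```bash
python3 - <<'E'
from h import *
f=grab("scene");w=grab("wrist")
s=env.state()
for z in(70,80,90,100,110,120): print(z,proj(f,(501.4,-305.3,z)).round(1))
T=w["tool_from_camera"]
for x in(-16,0,16):
  for z in(11,0,-10,-20,-30):
    c=np.linalg.inv(T)@np.array([x,0,z,1]);print(x,z,(w["fx"]*c[:2]/c[2]+[w["cx"],w["cy"]]).round(1),c[2].round(1))
E
```

```text
70 [211.6 211.8]
80 [210.9 207.8]
90 [210.3 203.8]
100 [209.5 199.7]
110 [208.8 195.6]
120 [208.1 191.4]
-16 11 [316.2 295.1] 224.0
-16 0 [316.2 302.5] 213.4
-16 -10 [316.2 309.9] 203.8
-16 -20 [316.2 317.9] 194.2
-16 -30 [316.2 326.9] 184.6
0 11 [316.2 273. ] 219.4
0 0 [316.2 279.4] 208.9
0 -10 [316.2 285.8] 199.3
0 -20 [316.2 292.9] 189.7
0 -30 [316.2 300.7] 180.1
16 11 [316.2 250. ] 214.9
16 0 [316.2 255.3] 204.4
16 -10 [316.2 260.7] 194.8
16 -20 [316.2 266.6] 185.2
16 -30 [316.2 273.2] 175.6
```

The fingertips are actually about 25 mm behind the reported TCP. In the wrist view their edge is at row 270, and the scene view puts them at z of about 102. So the fingers closed above the bar. I'll reopen and go lower.

Emit:
step_arm --pt "0 0 -0.01" --pt "0 0 -0.01" --pt "0 0 -0.01" --pt "0 0 -0.01" --pt "0 0 -0.01" --pt "0 0 -0.01" --pt "0 0 -0.01" --turn '[0,0,0,0,0,0,0]' --fingers 0.2

```text
time_s: 4.95
ee_pos: [501.4, -305.3, 84.4]
ee_rot: [-180.0, 0.0, 75.5]
force: [0.7, -0.1, 0.2]
gripper_width: 36.7
gripper_force: 0.0
```

Emit:
step_arm --pt "0 0 0.05" --pt "0 0 0.1" --pt "0 0 0.122" --pt "0 0 0.122" --turn '[0,0,0,0]'

```text
time_s: 5.45
ee_pos: [500.9, -305.0, 46.8]
ee_rot: [-179.9, -0.0, 75.5]
force: [1.1, 1.0, 0.8]
gripper_width: 36.4
gripper_force: 0.0
```

Emit:
step_arm --pt "0 0 0" --pt "0 0 0" --pt "0 0 0" --pt "0 0 0" --pt "0 0 0" --turn '[0,0,0,0,0]' --fingers 1 --force 60

```text
time_s: 6.08
ee_pos: [501.4, -305.4, 48.1]
ee_rot: [180.0, 0.0, 75.5]
force: [-1.5, -0.1, 1.9]
gripper_width: 21.5
gripper_force: 60.0
```

Emit:
step_arm --pt "0 0 -0.05" --pt "0 0 -0.12" --pt "0 0 -0.22" --pt "0 0 -0.35" --pt "0 0 -0.47" --pt "0 0 -0.6" --pt "0 0 -0.6" --pt "0 0 -0.6" --turn '[0,0,0,0,0,0,0,0]'

```text
time_s: 7.08
ee_pos: [500.6, -304.8, 226.7]
ee_rot: [-179.9, -0.0, 75.5]
force: [0.4, -0.9, -3.3]
gripper_width: 22.1
gripper_force: 60.0
```

```bash
python3 - <<'E'
from h import *
s=env.state();print({k:np.round(s[k],2) for k in("time_s","ee_pos","ee_rot","force","gripper_width","gripper_force")})
mv((400,20,228),79.5)
E
```

```text
{'time_s': np.float64(7.08), 'ee_pos': array([ 500.64, -304.77,  226.72]), 'ee_rot': array([-1.7988e+02, -3.0000e-02,  7.5510e+01]), 'force': array([ 0.37, -0.92, -3.29]), 'gripper_width': np.float64(22.1), 'gripper_force': np.float64(59.99)}
linear [0.9642, -0.5956, -0.0043] turn -0.0111
```

Emit:
step_arm --pt "0.05 -0.03 0" --pt "0.15 -0.09 0" --pt "0.29 -0.18 0" --pt "0.43 -0.265 0" --pt "0.57 -0.35 0" --pt "0.71 -0.44 0" --pt "0.83 -0.51 0" --pt "0.92 -0.57 0" --pt "0.964 -0.596 0" --pt "0.964 -0.596 0" --pt "0.964 -0.596 0" --turn '[0,0,0,0,0,-0.0111,-0.0111,-0.0111,-0.0111,-0.0111,-0.0111]'

```text
time_s: 8.45
ee_pos: [400.9, 18.8, 227.6]
ee_rot: [-180.0, 0.0, 79.5]
force: [0.0, -0.5, -1.7]
gripper_width: 21.6
gripper_force: 60.0
```

```bash
python3 - <<'E'
from h import *
s=env.state();print({k:np.round(s[k],2) for k in("time_s","ee_pos","ee_rot","force")})
f=grab("wrist","w3");f=grab("top","t3")
E
```

```text
{'time_s': np.float64(8.45), 'ee_pos': array([400.88,  18.78, 227.59]), 'ee_rot': array([-1.800e+02,  4.000e-02,  7.948e+01]), 'force': array([ 0.  , -0.55, -1.66])}
```

View pics/w3.png

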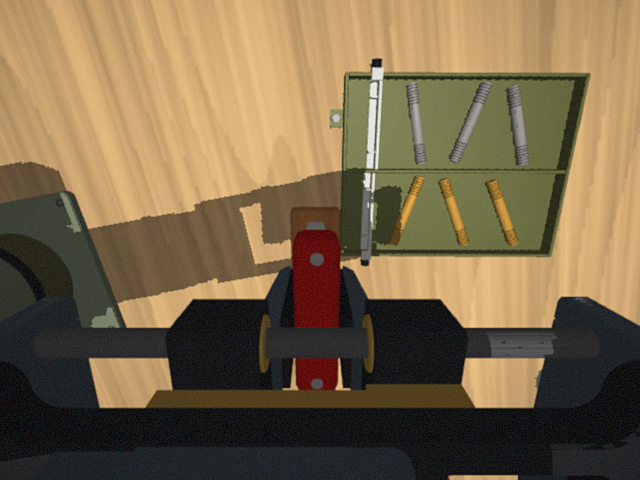

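The rake is in the gripper at (316,300). The tray rim runs from (346,73) to (589,74) to (551,254). The stop's bright bar goes from (376,65) to (366,263), and all six studs are clear in view.

```bash
python3 - <<'E'
from h import *
import json
T=np.eye(4);T[:3,:3]=Ro.from_euler('xyz',[180,.02,79.48],degrees=True).as_matrix();T[:3,3]=[400.88,18.78,227.59]
f=grab("wrist");f["extrinsics"]=T@f["tool_from_camera"]
c=[onz(f,p,22)[:2] for p in[(346,73),(589,74),(551,254),(342,254)]]
print(np.round(c,1),[np.linalg.norm(c[i]-c[(i+1)%4]).round(1) for i in range(4)])
u=(c[1]-c[0])+(c[2]-c[3]);yaw=np.degrees(np.arctan2(u[1],u[0]));v=(c[0]-c[3])+(c[1]-c[2]);print("yaw",yaw,np.degrees(np.arctan2(v[1],v[0]))-90)
mid=(c[1]+c[2])/2; a=np.radians(-10.5 if 0 else yaw);ux=np.array([np.cos(a),np.sin(a)]);uy=np.array([-ux[1],ux[0]])
C=np.mean(c,0);print("C",C)
t=cv2.imread("pics/t3.png")
L=lambda p,z:(lambda d:np.round([d@ux,d@uy],1))(onz(f,p,z)[:2]-C)
print("middle wall",L((400,171),22),L((560,171),22))
print("stop",[L(p,22) for p in[(383,68),(372,262),(370,68),(361,262)]])
for n,p,q in[("s1",(411,86),(421,162)),("s2",(486,85),(456,160)),("s3",(513,88),(522,163)),("b1",(419,179),(396,243)),("b2",(444,181),(463,243)),("b3",(491,183),(513,243))]: print(n,L(p,10),L(q,10))
w=cv2.imread("pics/w3.png")
for r in(100,140,200,240): print(r,[int(x) for x in cv2.cvtColor(w,cv2.COLOR_BGR2GRAY)[r,340:400]])
E
```

```text
[[461.5 167.4]
 [722.2 118.1]
 [684.6 -85.3]
 [423.9 -37. ]] [np.float64(265.4), np.float64(206.8), np.float64(265.2), np.float64(207.8)]
yaw -10.597006856815883 -10.454260677408143
C [573.07096007  40.79426608]
middle wall [-66.3  -0.7] [122.6  -0.3]
stop [array([-92.9, 108.9]), array([ -93.7, -114.6]), array([-107. ,  108.9]), array([-107.8, -114.6])]
s1 [-57.8  93. ] [-38.8   9.2]
s2 [27.2 94.2] [ 3.2 11.6]
s3 [58.3 91.1] [83.3  8.2]
b1 [-39.4 -11.1] [-61.8 -92.7]
b2 [ -8.5 -13.4] [ 24.9 -92.6]
b3 [ 49.5 -15.7] [ 89.6 -92.4]
100 [182, 186, 178, 123, 47, 95, 129, 121, 112, 135, 125, 127, 129, 133, 129, 134, 127, 133, 130, 127, 132, 128, 129, 130, 133, 130, 122, 126, 129, 179, 237, 233, 233, 234, 238, 226, 166, 92, 152, 228, 228, 183, 125, 123, 130, 127, 125, 125, 126, 127, 129, 125, 124, 123, 123, 120, 126, 124, 127, 128]
140 [177, 160, 117, 61, 99, 121, 113, 106, 127, 126, 128, 124, 128, 129, 128, 125, 127, 124, 127, 125, 123, 125, 125, 125, 128, 116, 116, 161, 230, 228, 227, 228, 231, 225, 164, 86, 165, 237, 223, 174, 121, 128, 122, 126, 129, 122, 120, 120, 127, 119, 126, 127, 125, 131, 120, 128, 122, 122, 127, 124]
200 [85, 54, 49, 63, 54, 54, 55, 60, 58, 56, 57, 54, 61, 57, 55, 59, 56, 56, 60, 56, 59, 58, 80, 105, 110, 106, 108, 109, 105, 88, 85, 103, 110, 93, 54, 57, 65, 51, 58, 58, 56, 56, 59, 56, 53, 56, 57, 58, 59, 57, 63, 57, 55, 51, 54, 60, 59, 52, 53, 53]
240 [39, 48, 55, 52, 55, 50, 53, 55, 53, 56, 55, 48, 55, 58, 57, 56, 53, 55, 55, 53, 68, 93, 109, 108, 104, 111, 106, 89, 87, 103, 111, 91, 52, 51, 58, 54, 49, 56, 53, 55, 55, 60, 50, 57, 53, 51, 54, 49, 51, 57, 61, 62, 61, 61, 73, 76, 67, 65, 62, 88]
```

```bash
cat >>h.py <<'E'
C=np.array([573.1,40.8]);A=np.radians(-10.5);UX=np.array([np.cos(A),np.sin(A)]);UY=np.array([-UX[1],UX[0]])
def W(x,y,tip): # TCP for rake tips at tray-local x,y, height tip
    p=C+UX*x+UY*(y+1.4);return (p[0],p[1],tip+42.1)
def loc():
    s=env.state();d=s["ee_pos"][:2]-C;print("t",round(s["time_s"],2),"local",np.round([d@UX,d@UY-1.4,s["ee_pos"][2]-42.1],2),"yaw",round(s["ee_rot"][2],2),"Fxyz",np.round([s["force"][:2]@UX,s["force"][:2]@UY,s["force"][2]],1),"w",round(s["gripper_width"],1))
E
python3 - <<'E'
from h import *
loc();mv(W(112,52,60),79.5);mv(W(112,52,40),79.5);mv(W(112,52,5.5),79.5)
E
```

```text
t 8.6 local [-165.25  -54.52  185.58] yaw 79.43 Fxyz [ 0.1 -0.7 -1.8] w 21.6
linear [0.3563, 0.9237, 0.4186] turn -0.0002
linear [0.3563, 0.9237, 0.4853] turn -0.0002
linear [0.3563, 0.9237, 0.6003] turn -0.0002
```

Emit:
step_arm --pt "0.03 0.06 0.0" --pt "0.09 0.2 0.0" --pt "0.16 0.37 0.05" --pt "0.23 0.54 0.15" --pt "0.29 0.7 0.26" --pt "0.335 0.83 0.36" --pt "0.356 0.9 0.43" --pt "0.356 0.924 0.468" --pt "0.356 0.924 0.468" --pt "0.356 0.924 0.468" --pt "0.356 0.924 0.468" --turn '[0,0,0,0,0,0,0,0,0,0,0]'

```text
time_s: 9.98
ee_pos: [692.8, 74.0, 89.2]
ee_rot: [179.9, -0.0, 79.5]
force: [-0.7, -0.4, -2.6]
gripper_width: 22.3
gripper_force: 60.0
```

```bash
python3 - <<'E'
from h import *
loc();a=grab("wrist")["color"];f=grab("top");t=f["color"]
s=grab("scene")["color"][210:370,250:450]
cv2.imwrite("pics/w4.png",np.hstack([a[60:460,100:500],cv2.resize(s,(400,400))[:, :400]]))
E
```

```text
t 9.97 local [111.63  53.02  47.05] yaw 79.5 Fxyz [-0.7 -0.5 -2.6] w 22.3
```

View pics/w4.png

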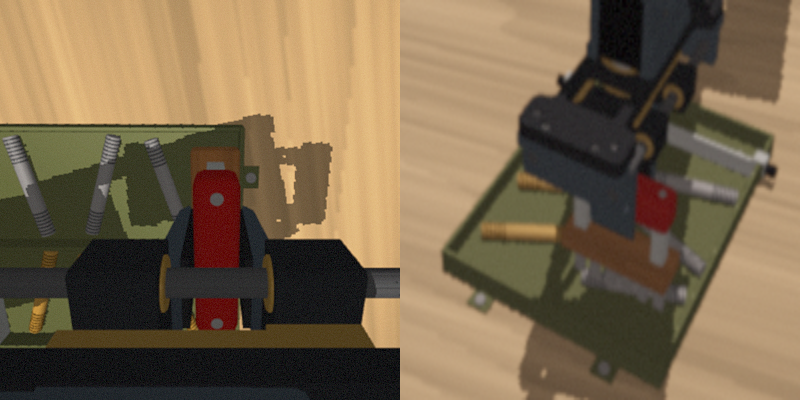

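```bash
python3 - <<'E'
from h import *
f=cams.grab_frame("wrist");f["extrinsics"]=f["tool_from_camera"]
for z in(-46,-54,-60): print(z,onz(f,(316,259),z).round(1),onz(f,(316.5,383),z).round(1))
print("head",onz(f,(316,208),0).round(1),"rim left",onz(f,(330,184),67).round(1))
E
```

```text
-46 [ 29.5  -0.1 -46. ] [-40.2   0.2 -46. ]
-54 [ 32.2  -0.1 -54. ] [-33.7   0.2 -54. ]
-60 [ 34.3  -0.1 -60. ] [-28.8   0.2 -60. ]
head [45.5 -0.1  0. ] rim left [52.3 10.8 67. ]
```

Emit:
step_arm --pt "0 0 0.05" --pt "0 0 0.09" --pt "0 0 0.115" --pt "0 0 0.125" --pt "0 0 0.13" --pt "0 0 0.13" --turn '[0,0,0,0,0,0]'

```text
time_s: 10.92
ee_pos: [692.9, 73.9, 48.7]
ee_rot: [180.0, -0.0, 79.5]
force: [0.4, 0.3, -2.9]
gripper_width: 22.0
gripper_force: 60.0
```

```bash
python3 - <<'E'
from h import *
loc()
E
```

```text
t 10.93 local [111.75  53.02   6.57] yaw 79.5 Fxyz [ 0.4  0.3 -2.9] w 22.0
```

Emit:
step_arm --pt "0 -0.01 0" --pt "0 -0.03 0" --pt "0 -0.05 0" --pt "0 -0.07 0" --pt "0 -0.09 0" --pt "0 -0.11 0" --pt "0 -0.13 0" --pt "0 -0.15 0" --pt "0 -0.17 0" --pt "0 -0.19 0" --pt "0 -0.21 0" --pt "0 -0.23 0" --pt "0 -0.25 0" --pt "0 -0.27 0" --pt "0 -0.29 0" --pt "0 -0.31 0" --pt "0 -0.33 0" --pt "0 -0.35 0" --pt "0 -0.37 0" --pt "0 -0.39 0" --turn '[0,0,0,0,0,0,0,0,0,0,0,0,0,0,0,0,0,0,0,0]'

```text
time_s: 13.42
ee_pos: [577.2, 95.3, 48.4]
ee_rot: [-180.0, 0.0, 79.5]
force: [0.4, 0.6, -0.9]
gripper_width: 21.6
gripper_force: 60.0
```

```bash
python3 - <<'E'
from h import *
loc();a=grab("wrist","w5")["color"]
t=grab("top","t5")["color"][140:300,200:360]
cv2.imwrite("pics/c5.png",np.hstack([a[60:460,100:500],cv2.resize(t,(400,400))]))
E
```

```text
t 13.43 local [-5.91 52.96  6.32] yaw 79.51 Fxyz [ 0.3  0.7 -0.9] w 21.6
```

View pics/c5.png

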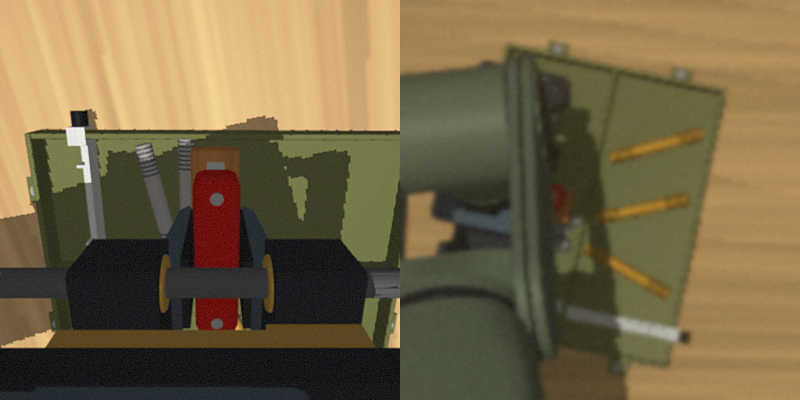

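Emit:
step_arm --pt "0 -0.015 0" --pt "0 -0.035 0" --pt "0 -0.055 0" --pt "0 -0.075 0" --pt "0 -0.095 0" --pt "0 -0.11 0" --pt "0 -0.12 0" --pt "0 -0.13 0" --pt "0 -0.13 0" --turn '[0,0,0,0,0,0,0,0,0]'

```text
time_s: 14.65
ee_pos: [538.7, 102.4, 48.3]
ee_rot: [-179.9, 0.0, 79.5]
force: [0.4, 0.2, -2.3]
gripper_width: 21.9
gripper_force: 60.0
```

Emit:
step_arm --pt "0 -0.005 0" --pt "0 -0.01 0" --pt "0 -0.015 0" --pt "0 -0.02 0" --pt "0 -0.022 0" --turn '[0,0,0,0,0]'

```text
time_s: 15.28
ee_pos: [532.7, 103.6, 48.4]
ee_rot: [180.0, 0.0, 79.5]
force: [0.3, 0.2, -2.1]
gripper_width: 21.8
gripper_force: 60.0
```

```bash
python3 - <<'E'
from h import *
loc()
E
```

```text
t 15.28 local [-51.19  53.01   6.35] yaw 79.51 Fxyz [ 0.3  0.3 -2.1] w 21.8
```

Emit:
step_arm --pt "0 -0.003 0" --pt "0 -0.006 0" --pt "0 -0.009 0" --turn '[0,0,0]'

```text
time_s: 15.65
ee_pos: [530.2, 104.1, 48.5]
ee_rot: [180.0, 0.0, 79.5]
force: [0.6, 0.1, -1.8]
gripper_width: 21.6
gripper_force: 60.0
```

Emit:
step_arm --pt "0 -0.003 0" --pt "0 -0.005 0" --turn '[0,0]'

```text
time_s: 15.9
ee_pos: [529.7, 104.2, 48.6]
ee_rot: [179.9, -0.0, 79.5]
force: [3.6, -1.7, -2.8]
gripper_width: 21.6
gripper_force: 60.0
```

Emit:
step_arm --pt "0 -0.002 0" --pt "0 -0.004 0" --turn '[0,0]'

```text
time_s: 16.15
ee_pos: [529.2, 104.3, 48.9]
ee_rot: [179.8, -0.0, 79.5]
force: [5.5, -1.3, -4.1]
gripper_width: 21.7
gripper_force: 60.0
```

Emit:
step_arm --pt "0 -0.002 0" --pt "0 -0.0035 0" --turn '[0,0]'

```text
time_s: 16.4
ee_pos: [528.9, 104.4, 49.1]
ee_rot: [179.7, -0.0, 79.5]
force: [6.8, -3.3, -2.5]
gripper_width: 21.4
gripper_force: 60.0
```

Emit:
step_arm --pt "0 0 0" --turn '[0]'

```text
time_s: 16.52
ee_pos: [529.0, 104.5, 49.1]
ee_rot: [179.7, -0.0, 79.5]
force: [5.4, -3.0, -3.5]
gripper_width: 21.6
gripper_force: 60.0
```

Emit:
step_arm --pt "0 -0.002 0" --pt "0 -0.004 0" --pt "0 -0.004 0" --turn '[0,0,0]'

```text
time_s: 16.9
ee_pos: [528.7, 104.5, 49.4]
ee_rot: [179.6, -0.0, 79.6]
force: [7.3, -3.3, -3.2]
gripper_width: 21.7
gripper_force: 60.0
```

```bash
python3 - <<'E'
from h import *
loc();grab("top");loc();grab("top");loc()
E
```

```text
t 16.9 local [-55.27  53.18   7.28] yaw 79.55 Fxyz [ 7.8 -1.9 -3.2] w 21.7
t 16.95 local [-55.27  53.16   7.27] yaw 79.55 Fxyz [ 7.9 -2.5 -4.3] w 22.0
t 17.0 local [-55.25  53.16   7.26] yaw 79.55 Fxyz [ 8.4 -1.  -3.2] w 22.0
```

Emit:
step_arm --pt "0 -0.002 0" --pt "0 -0.0045 0" --pt "0 -0.0045 0" --turn '[0,0,0]'

```text
time_s: 17.38
ee_pos: [528.4, 104.6, 49.7]
ee_rot: [179.4, -0.0, 79.6]
force: [9.5, -3.5, -4.4]
gripper_width: 21.8
gripper_force: 60.0
```

```bash
python3 - <<'E'
from h import *
for i in range(5):loc();grab("top")
E
```

```text
t 17.38 local [-55.57  53.21   7.57] yaw 79.57 Fxyz [10.  -1.7 -4.4] w 21.8
t 17.43 local [-55.58  53.22   7.56] yaw 79.57 Fxyz [ 9.2 -3.1 -2.8] w 21.3
t 17.48 local [-55.58  53.23   7.56] yaw 79.57 Fxyz [ 8.6 -1.5 -3.5] w 21.8
t 17.52 local [-55.58  53.21   7.57] yaw 79.56 Fxyz [ 9.6 -2.7 -3.3] w 21.2
t 17.57 local [-55.53  53.24   7.57] yaw 79.57 Fxyz [ 9.8 -2.1 -3.7] w 21.6
```

Emit:
step_arm --pt "0 -0.0012 0" --pt "0 -0.0012 0" --pt "0 -0.0012 0" --pt "0 -0.0012 0" --pt "0 -0.0012 0" --pt "0 -0.0012 0" --turn '[0,0,0,0,0,0]'

```text
time_s: 18.38
ee_pos: [528.4, 104.7, 49.7]
ee_rot: [179.4, -0.1, 79.6]
force: [9.9, -4.7, -3.0]
gripper_width: 21.5
gripper_force: 60.0
```

```bash
python3 - <<'E'
from h import *
for i in range(3):loc();grab("wrist","w6")
E
```

```text
t 18.38 local [-55.62  53.23   7.64] yaw 79.57 Fxyz [10.6 -2.8 -3. ] w 21.5
t 18.43 local [-55.62  53.25   7.66] yaw 79.57 Fxyz [10.5 -2.2 -2.8] w 21.9
t 18.48 local [-55.61  53.26   7.66] yaw 79.57 Fxyz [10.2 -1.8 -3.3] w 21.5
```

Emit:
step_arm --pt "0 0.01 0" --pt "0 0.025 0" --pt "0 0.045 0" --pt "0 0.05 -0.01" --pt "0 0.05 -0.05" --pt "0 0.05 -0.1" --pt "0 0.05 -0.15" --pt "0 0.05 -0.15" --turn '[0,0,0,0,0,0,0,0]'

```text
time_s: 19.52
ee_pos: [539.6, 102.8, 95.5]
ee_rot: [179.8, -0.1, 79.5]
force: [-0.2, -0.4, -2.4]
gripper_width: 21.8
gripper_force: 60.0
```

```bash
python3 - <<'E'
from h import *
loc();mv(W(112,-52,50),79.5);mv(W(112,-52,6),79.5);grab("wrist","w7")
E
```

```text
t 19.52 local [-44.28  53.46  53.36] yaw 79.51 Fxyz [-0.2 -0.5 -2.4] w 21.8
linear [-0.3516, 0.5209, 0.0112] turn 0.0
linear [-0.3516, 0.5209, 0.1579] turn 0.0
```

Emit:
step_arm --pt "-0.03 0.05 0.01" --pt "-0.1 0.15 0.01" --pt "-0.18 0.27 0.01" --pt "-0.26 0.38 0.01" --pt "-0.32 0.47 0.01" --pt "-0.345 0.51 0.01" --pt "-0.352 0.521 0.01" --pt "-0.352 0.521 0.01" --pt "-0.352 0.521 0.01" --turn '[0,0,0,0,0,0,0,0,0]'

```text
time_s: 20.7
ee_pos: [672.1, -28.8, 90.5]
ee_rot: [-180.0, -0.0, 79.6]
force: [-0.8, -1.5, -2.0]
gripper_width: 22.0
gripper_force: 60.0
```

```bash
python3 - <<'E'
from h import *
loc();a=grab("wrist")["color"];mv(W(112,-52,6.4),79.5)
b=cv2.imread("pics/w7.png");t=grab("top")["color"][140:300,200:360]
cv2.imwrite("pics/c7.png",np.vstack([np.hstack([b[60:360,100:500],a[60:360,100:500]]),np.hstack([cv2.resize(t,(300,300)),np.zeros((300,500,3),np.uint8)])]))
E
```

```text
t 20.7 local [110.   -51.82  48.44] yaw 79.56 Fxyz [-0.5 -1.6 -2. ] w 22.0
linear [-0.0005, 0.0062, 0.1405] turn 0.0002
```

View pics/c7.png

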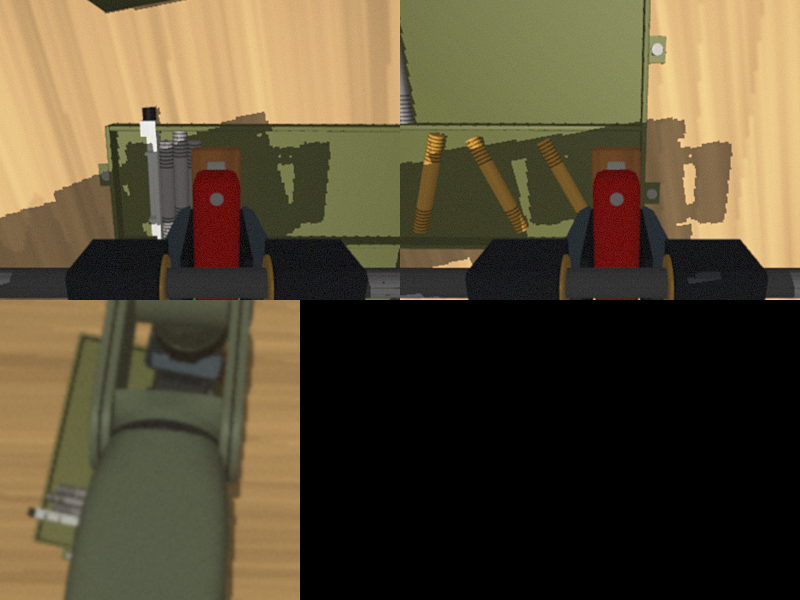

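Emit:
step_arm --pt "0 0.005 0.05" --pt "0 0.008 0.09" --pt "0 0.008 0.12" --pt "0 0.008 0.132" --pt "0 0.008 0.139" --pt "0 0.008 0.139" --turn '[0,0,0,0,0,0]'

```text
time_s: 21.55
ee_pos: [675.3, -30.2, 48.9]
ee_rot: [180.0, 0.0, 79.5]
force: [-0.7, -0.1, -1.8]
gripper_width: 21.8
gripper_force: 60.0
```

```bash
python3 - <<'E'
from h import *
loc()
E
```

```text
t 21.55 local [113.44 -52.59   6.81] yaw 79.51 Fxyz [-0.7 -0.2 -1.8] w 21.8
```

Emit:
step_arm --pt "0 -0.01 0" --pt "0 -0.03 0" --pt "0 -0.05 0" --pt "0 -0.07 0" --pt "0 -0.09 0" --pt "0 -0.11 0" --pt "0 -0.13 0" --pt "0 -0.15 0" --pt "0 -0.17 0" --pt "0 -0.19 0" --pt "0 -0.21 0" --pt "0 -0.23 0" --pt "0 -0.25 0" --pt "0 -0.27 0" --pt "0 -0.29 0" --pt "0 -0.31 0" --pt "0 -0.33 0" --pt "0 -0.35 0" --pt "0 -0.37 0" --pt "0 -0.39 0" --turn '[0,0,0,0,0,0,0,0,0,0,0,0,0,0,0,0,0,0,0,0]'

```text
time_s: 24.05
ee_pos: [559.7, -8.8, 48.7]
ee_rot: [-180.0, 0.0, 79.5]
force: [0.4, -0.5, -1.9]
gripper_width: 22.0
gripper_force: 60.0
```

Emit:
step_arm --pt "0 -0.02 0" --pt "0 -0.04 0" --pt "0 -0.06 0" --pt "0 -0.08 0" --pt "0 -0.1 0" --pt "0 -0.115 0" --pt "0 -0.125 0" --pt "0 -0.132 0" --pt "0 -0.137 0" --pt "0 -0.142 0" --pt "0 -0.146 0" --turn '[0,0,0,0,0,0,0,0,0,0,0]'

```text
time_s: 25.42
ee_pos: [517.1, -0.9, 48.8]
ee_rot: [180.0, 0.0, 79.5]
force: [0.9, 0.9, -2.5]
gripper_width: 21.7
gripper_force: 60.0
```

```bash
python3 - <<'E'
from h import *
loc()
E
```

```text
t 25.43 local [-47.47 -52.61   6.66] yaw 79.5 Fxyz [ 0.7  1.1 -2.5] w 21.7
```

Contact is expected at about -54, possibly different in this half.

Emit:
step_arm --pt "0 -0.004 0" --pt "0 -0.008 0" --pt "0 -0.012 0" --pt "0 -0.016 0" --turn '[0,0,0,0]'

```text
time_s: 25.92
ee_pos: [512.2, 0.0, 48.7]
ee_rot: [-180.0, 0.0, 79.5]
force: [1.7, -0.2, -1.4]
gripper_width: 21.5
gripper_force: 60.0
```

Emit:
step_arm --pt "0 -0.003 0" --pt "0 -0.006 0" --pt "0 -0.009 0" --turn '[0,0,0]'

```text
time_s: 26.3
ee_pos: [509.6, 0.5, 48.7]
ee_rot: [180.0, 0.0, 79.5]
force: [1.6, 1.1, -1.6]
gripper_width: 21.7
gripper_force: 60.0
```

```bash
python3 - <<'E'
from h import *
loc()
E
```

```text
t 26.3 local [-55.07 -52.64   6.62] yaw 79.5 Fxyz [ 1.4  1.4 -1.6] w 21.7
```

Emit:
step_arm --pt "0 -0.003 0" --pt "0 -0.006 0" --turn '[0,0]'

```text
time_s: 26.55
ee_pos: [507.8, 0.8, 48.7]
ee_rot: [-180.0, 0.0, 79.5]
force: [0.2, -0.8, -1.8]
gripper_width: 21.6
gripper_force: 60.0
```

Emit:
step_arm --pt "0 -0.003 0" --pt "0 -0.005 0" --turn '[0,0]'

```text
time_s: 26.8
ee_pos: [506.8, 1.0, 48.8]
ee_rot: [179.9, 0.0, 79.5]
force: [1.7, -0.4, -2.9]
gripper_width: 21.8
gripper_force: 60.0
```

```bash
python3 - <<'E'
from h import *
for i in range(3):loc();grab("top")
E
```

```text
t 26.8 local [-57.9  -52.61   6.72] yaw 79.51 Fxyz [ 1.7 -0.1 -2.9] w 21.8
t 26.85 local [-57.86 -52.62   6.75] yaw 79.51 Fxyz [ 2.7 -0.8 -3.7] w 21.6
t 26.9 local [-57.9  -52.58   6.74] yaw 79.51 Fxyz [ 2.5 -0.4 -3.3] w 22.0
```

Emit:
step_arm --pt "0 -0.003 0" --pt "0 -0.006 0" --pt "0 -0.009 0" --pt "0 -0.011 0" --turn '[0,0,0,0]'

```text
time_s: 27.45
ee_pos: [506.3, 1.2, 49.6]
ee_rot: [179.6, -0.0, 79.5]
force: [7.1, -3.0, -3.0]
gripper_width: 21.7
gripper_force: 60.0
```

```bash
python3 - <<'E'
from h import *
for i in range(3):loc();grab("top")
E
```

```text
t 27.45 local [-58.49 -52.55   7.52] yaw 79.53 Fxyz [ 7.5 -1.6 -3. ] w 21.7
t 27.5 local [-58.48 -52.54   7.55] yaw 79.53 Fxyz [ 8.  -0.4 -3.4] w 21.7
t 27.55 local [-58.5  -52.56   7.55] yaw 79.53 Fxyz [ 6.9 -1.8 -3.5] w 21.7
```

Emit:
step_arm --pt "0 -0.002 0" --pt "0 -0.004 0" --pt "0 -0.0055 0" --pt "0 -0.0055 0" --pt "0 -0.0055 0" --pt "0 -0.0055 0" --pt "0 -0.0055 0" --pt "0 -0.0055 0" --pt "0 -0.0055 0" --turn '[0,0,0,0,0,0,0,0,0]'

```text
time_s: 28.72
ee_pos: [506.1, 1.2, 50.1]
ee_rot: [179.4, -0.0, 79.5]
force: [7.8, -3.0, -1.9]
gripper_width: 21.8
gripper_force: 60.0
```

```bash
python3 - <<'E'
from h import *
for i in range(5):loc();grab("top")
E
```

```text
t 28.73 local [-58.69 -52.53   7.96] yaw 79.53 Fxyz [ 8.2 -1.6 -1.9] w 21.8
t 28.77 local [-58.73 -52.53   7.94] yaw 79.53 Fxyz [ 8.4 -1.4 -3.2] w 21.8
t 28.82 local [-58.71 -52.55   7.94] yaw 79.53 Fxyz [ 8.7 -1.2 -3.4] w 21.3
t 28.88 local [-58.67 -52.54   7.97] yaw 79.53 Fxyz [ 9.  -1.5 -3.1] w 21.9
t 28.93 local [-58.7  -52.52   7.97] yaw 79.54 Fxyz [ 8.8 -0.7 -3. ] w 21.6
```

Emit:
step_arm --pt "0 -0.002 0" --pt "0 -0.004 0" --pt "0 -0.004 0" --pt "0 -0.004 0" --pt "0 -0.004 0" --pt "0 -0.004 0" --pt "0 -0.004 0" --turn '[0,0,0,0,0,0,0]'

```text
time_s: 29.85
ee_pos: [505.9, 1.3, 50.4]
ee_rot: [179.3, -0.0, 79.5]
force: [9.4, -3.9, -2.9]
gripper_width: 21.6
gripper_force: 60.0
```

```bash
python3 - <<'E'
from h import *
for i in range(4):loc();grab("top")
E
```

```text
t 29.85 local [-58.86 -52.52   8.26] yaw 79.54 Fxyz [10.  -2.2 -2.9] w 21.6
t 29.9 local [-58.86 -52.5    8.26] yaw 79.54 Fxyz [ 9.3 -1.1 -3.1] w 21.6
t 29.95 local [-58.88 -52.52   8.25] yaw 79.54 Fxyz [ 9.2 -2.  -2.9] w 21.9
t 30.0 local [-58.86 -52.51   8.28] yaw 79.54 Fxyz [10.3 -2.  -3.5] w 21.8
```

Emit:
step_arm --pt "0 -0.001 0" --pt "0 -0.001 0" --pt "0 -0.001 0" --pt "0 -0.001 0" --pt "0 -0.001 0" --pt "0 -0.001 0" --turn '[0,0,0,0,0,0]'

```text
time_s: 30.8
ee_pos: [505.8, 1.3, 50.4]
ee_rot: [179.3, -0.0, 79.5]
force: [8.9, -3.5, -2.5]
gripper_width: 21.6
gripper_force: 60.0
```

Emit:
step_arm --pt "0 0.01 0" --pt "0 0.025 0" --pt "0 0.045 0" --pt "0 0.06 -0.01" --pt "0 0.06 -0.1" --pt "0 0.06 -0.22" --pt "0 0.06 -0.35" --pt "0 0.06 -0.48" --pt "0 0.06 -0.52" --pt "0 0.06 -0.52" --turn '[0,0,0,0,0,0,0,0,0,0]'

```text
time_s: 32.05
ee_pos: [517.5, -1.0, 204.5]
ee_rot: [-180.0, 0.0, 79.5]
force: [-0.7, 0.1, -2.5]
gripper_width: 21.7
gripper_force: 60.0
```

```bash
python3 - <<'E'
from h import *
loc();s=env.state();print(s["ee_pos"],s["ee_rot"])
mv((400,20,228),79.5);mv((330,20,228),79.5)
E
```

```text
t 32.05 local [-47.09 -52.63 162.35] yaw 79.51 Fxyz [-0.7 -0.  -2.5] w 21.7
[517.45889353  -0.98950951 204.45193558] [-1.79979690e+02  6.71172864e-03  7.95091826e+01]
linear [-0.0025, -0.3977, -0.0785] turn 0.0
linear [-0.045, -0.6272, -0.0785] turn 0.0
```

Emit:
step_arm --pt "0 -0.05 -0.02" --pt "0 -0.15 -0.05" --pt "0 -0.26 -0.078" --pt "0 -0.34 -0.078" --pt "0 -0.398 -0.078" --pt "0 -0.398 -0.078" --pt "0 -0.398 -0.078" --turn '[0,0,0,0,0,0,0]'

```text
time_s: 32.92
ee_pos: [401.0, 20.7, 228.0]
ee_rot: [180.0, 0.0, 79.5]
force: [0.2, -0.3, -1.6]
gripper_width: 21.8
gripper_force: 60.0
```

```bash
python3 - <<'E'
from h import *
loc();a=grab("wrist","w8")["color"];s=grab("scene","s8")["color"]
cv2.imwrite("pics/c8.png",np.hstack([cv2.resize(a[50:270,325:505],(450,550)),np.vstack([cv2.resize(s[120:300,250:425],(350,360)),cv2.resize(a[200:400,250:390],(350,190))])]))
E
```

```text
t 32.92 local [-165.58  -52.55  185.9 ] yaw 79.51 Fxyz [ 0.2 -0.2 -1.6] w 21.8
```

View pics/c8.png

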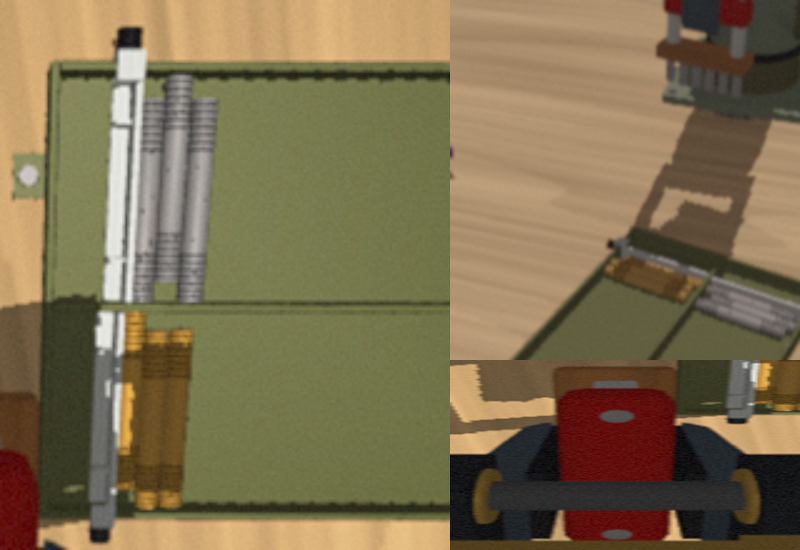

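Both rows lie in one layer, parallel and tight on the stop: silver at crop (145–217, 75–300), brass at (120–192, 310–505). The contact points differ by about 3 mm between halves, which suggests the rake slipped and tilted slightly in the grip. I'll check by comparing w3 with w8, and work out the return.

```bash
python3 - <<'E'
from h import *
for n in("w3","w4x","w8"):
    a=cv2.imread(f"pics/{n}.png")
    if a is None: continue
    h=cv2.cvtColor(a,cv2.COLOR_BGR2HSV)
    br=cv2.inRange(h,np.array((4,110,40)),np.array((16,255,150)));rd=cv2.inRange(h,np.array((0,200,60)),np.array((3,255,255)))|cv2.inRange(h,np.array((177,200,60)),np.array((180,255,255)))
    for r in(212,216,220): x=np.where(br[r,270:360])[0]+270;print(n,"head",r,x.min(),x.max(),len(x))
    for r in(240,250,275): x=np.where(rd[r,270:360])[0]+270;print(n,"bar",r,x.min(),x.max(),len(x))
loc();s=env.state();print(s["ee_pos"])
mv((501.4,-305.4,228),75.5);mv((501.4,-305.4,48.1),75.5)
E
```

```text
w3 head 212 270 338 52
w3 head 216 272 339 55
w3 head 220 275 339 53
w3 bar 240 294 337 35
w3 bar 250 293 339 39
w3 bar 275 293 338 38
w8 head 212 276 340 52
w8 head 216 275 340 53
w8 head 220 270 340 56
w8 bar 240 295 337 37
w8 bar 250 293 339 42
w8 bar 275 293 339 45
t 33.02 local [-165.42  -52.57  185.87] yaw 79.5 Fxyz [-0.5  0.1 -1.5] w 22.0
[401.12096004  20.62888737 227.96735323]
linear [-1.0076, 0.5268, -0.0001] turn 0.0111
linear [-1.0076, 0.5268, 0.5996] turn 0.0111[ WARN:0@0.019] global loadsave.cpp:275 findDecoder imread_('pics/w4x.png'): can't open/read file: check file path/integrity
```

```bash
python3 - <<'E'
from h import *
f=grab("wrist","w9")
L=lambda p,z:(lambda d:np.round([d@UX,d@UY],1))(onz(f,p,z)[:2]-C)
g=cv2.cvtColor(f["color"],cv2.COLOR_BGR2GRAY)
print("edge stud",[L(p,11) for p in[(411.8,90),(406.2,170),(401.8,182),(397.8,253)]],"stop",[L(p,22) for p in[(383,80),(377,170),(375.8,175),(370.2,256)]])
for r in(100,120,150): print(r,g[r,372:418].tolist())
for r in(195,215,235): print(r,f["color"][r,362:410,2].tolist())
E
```

```text
edge stud [array([-56.7,  90.8]), array([-56.2,   1.8]), array([-60.5, -12.6]), array([ -58.9, -104.1])] stop [array([-92.1,  99.2]), array([-93.6,   2.5]), array([-94.7,  -3.3]), array([ -96.6, -104.5])]
100 [115, 113, 110, 123, 128, 95, 151, 223, 223, 169, 95, 105, 118, 106, 101, 110, 104, 88, 67, 83, 91, 105, 119, 134, 134, 124, 115, 106, 81, 69, 84, 94, 102, 121, 117, 102, 107, 100, 96, 99, 124, 122, 124, 120, 124, 120]
120 [226, 233, 227, 165, 81, 160, 237, 227, 179, 140, 151, 161, 170, 162, 150, 142, 111, 90, 117, 131, 150, 165, 174, 175, 158, 143, 128, 98, 104, 121, 140, 154, 165, 171, 166, 152, 135, 125, 116, 123, 125, 125, 124, 123, 122, 118]
150 [232, 203, 107, 116, 192, 235, 208, 137, 152, 175, 174, 151, 154, 141, 116, 89, 104, 120, 134, 136, 144, 145, 129, 119, 98, 87, 108, 131, 148, 171, 182, 186, 162, 143, 126, 114, 126, 121, 118, 122, 121, 121, 121, 115, 121, 120]
195 [68, 103, 113, 111, 107, 113, 108, 102, 87, 97, 109, 108, 106, 108, 113, 112, 114, 107, 108, 90, 80, 74, 75, 79, 87, 84, 85, 82, 83, 76, 73, 78, 77, 75, 82, 78, 83, 82, 87, 95, 121, 124, 119, 120, 124, 122, 119, 122]
215 [92, 111, 112, 106, 114, 109, 96, 96, 175, 233, 216, 182, 198, 225, 235, 207, 107, 98, 94, 88, 101, 108, 103, 106, 106, 104, 108, 105, 96, 96, 107, 102, 103, 112, 111, 101, 105, 104, 118, 118, 121, 118, 122, 119, 117, 128, 117, 118]
235 [102, 101, 103, 104, 102, 97, 87, 96, 114, 106, 98, 90, 95, 97, 97, 90, 91, 78, 87, 100, 106, 108, 112, 108, 111, 107, 93, 86, 86, 95, 104, 107, 103, 109, 104, 93, 85, 100, 119, 114, 118, 118, 114, 116, 121, 115, 118, 119]
```

Emit:
step_arm --pt "-0.03 0.02 0" --pt "-0.1 0.05 0" --pt "-0.23 0.12 0" --pt "-0.37 0.2 0" --pt "-0.52 0.28 0" --pt "-0.67 0.36 0" --pt "-0.82 0.44 0" --pt "-0.93 0.5 0" --pt "-0.98 0.52 0" --pt "-0.99 0.525 0" --pt "-0.99 0.525 0" --turn '[0,0,0,0,0.005,0.0111,0.0111,0.0111,0.0111,0.0111,0.0111]'

```text
time_s: 34.45
ee_pos: [500.8, -299.2, 228.1]
ee_rot: [-180.0, -0.0, 75.5]
force: [-0.2, -0.2, -2.1]
gripper_width: 21.9
gripper_force: 60.0
```

```bash
python3 - <<'E'
from h import *
loc();s=env.state();print(s["ee_pos"])
d=Ro.from_euler('z',75.5,degrees=True).as_matrix()
ry=np.array([np.sin(np.radians(75.5)),-np.cos(np.radians(75.5))])
p=np.array([501.2,-305.2])-1.2*ry
mv((*p,100),75.5);mv((*p,49.5),75.5)
E
```

```text
t 34.45 local [  -9.09 -348.87  185.99] yaw 75.53 Fxyz [-0.2 -0.2 -2.1] w 21.9
[ 500.84476532 -299.19557673  228.0932578 ]
linear [-0.0191, 0.0021, 0.427] turn 0.0001
linear [-0.0191, 0.0021, 0.5953] turn 0.0001
```

Emit:
step_arm --pt "-0.019 0.002 0.05" --pt "-0.019 0.002 0.18" --pt "-0.019 0.002 0.32" --pt "-0.019 0.002 0.43" --pt "-0.019 0.002 0.45" --pt "-0.019 0.002 0.45" --turn '[0,0,0,0,0,0]'

```text
time_s: 35.2
ee_pos: [500.6, -305.5, 93.5]
ee_rot: [180.0, 0.0, 75.5]
force: [0.7, 0.2, -1.7]
gripper_width: 21.9
gripper_force: 60.0
```

```bash
python3 - <<'E'
from h import *
loc();s=env.state();print(s["ee_pos"])
ry=np.array([np.sin(np.radians(75.5)),-np.cos(np.radians(75.5))])
p=np.array([501.2,-305.2])-1.2*ry
mv((*p,65),75.5);mv((*p,49.5),75.5)
E
```

```text
t 35.2 local [  -8.21 -355.16   51.44] yaw 75.54 Fxyz [ 0.7  0.3 -1.7] w 21.9
[ 500.56049843 -305.54251453   93.5413926 ]
linear [0.0016, -0.0022, 0.0951] turn 0.0001
linear [0.0016, -0.0022, 0.1468] turn 0.0001
```

Slow entry into the slot.

Emit:
step_arm --pt "0.0016 -0.002 0.02" --pt "0.0016 -0.002 0.045" --pt "0.0016 -0.002 0.06" --pt "0.0016 -0.002 0.075" --pt "0.0016 -0.002 0.085" --pt "0.0016 -0.002 0.085" --turn '[0,0,0,0,0,0]'

```text
time_s: 35.95
ee_pos: [499.7, -305.0, 67.4]
ee_rot: [-180.0, -0.0, 75.5]
force: [0.3, 0.5, -1.9]
gripper_width: 22.0
gripper_force: 60.0
```

Emit:
step_arm --pt "0 0 0.015" --pt "0 0 0.03" --pt "0 0 0.043" --pt "0 0 0.052" --pt "0 0 0.055" --turn '[0,0,0,0,0]'

```text
time_s: 36.58
ee_pos: [499.8, -305.0, 50.9]
ee_rot: [-180.0, -0.0, 75.5]
force: [0.3, -0.1, -2.7]
gripper_width: 21.9
gripper_force: 60.0
```

```bash
python3 - <<'E'
from h import *
loc();s=env.state();print(s["ee_pos"],s["force"])
E
```

```text
t 36.58 local [  -9.09 -354.79    8.82] yaw 75.51 Fxyz [ 0.3 -0.1 -2.7] w 21.9
[ 499.76475436 -305.02148297   50.91889983] [ 0.32244094 -0.14710902 -2.71548532]
```

Emit:
step_arm --pt "0 0 0.004" --pt "0 0 0.008" --pt "0 0 0.008" --turn '[0,0,0]'

```text
time_s: 36.95
ee_pos: [499.8, -305.0, 48.7]
ee_rot: [-180.0, 0.0, 75.5]
force: [-0.5, 0.1, -2.8]
gripper_width: 21.4
gripper_force: 60.0
```

Emit:
step_arm --pt "0 0 0.003" --pt "0 0 0.004" --pt "0 0 0.004" --turn '[0,0,0]'

```text
time_s: 37.33
ee_pos: [500.0, -305.2, 48.2]
ee_rot: [180.0, 0.0, 75.5]
force: [-1.7, 0.9, 4.1]
gripper_width: 21.8
gripper_force: 60.0
```

Seated on the stand at z 48.2, so I'll release.

Emit:
step_arm --pt "0 0 -0.002" --pt "0 0 -0.002" --pt "0 0 -0.002" --pt "0 0 -0.002" --pt "0 0 -0.002" --pt "0 0 -0.002" --pt "0 0 -0.002" --pt "0 0 -0.002" --turn '[0,0,0,0,0,0,0,0]' --fingers 0

```text
time_s: 38.33
ee_pos: [499.9, -305.1, 48.2]
ee_rot: [180.0, 0.0, 75.5]
force: [-0.2, 0.3, -1.2]
gripper_width: 45.5
gripper_force: 0.0
```

Emit:
step_arm --pt "0 0 -0.03" --pt "0 0 -0.08" --pt "0 0 -0.16" --pt "0 0 -0.3" --pt "0 0 -0.45" --pt "0 0 -0.6" --pt "0 0 -0.6" --pt "0 0 -0.6" --turn '[0,0,0,0,0,0,0,0]'

```text
time_s: 39.33
ee_pos: [499.5, -304.8, 228.4]
ee_rot: [180.0, 0.0, 75.5]
force: [0.5, 0.2, -0.9]
gripper_width: 45.8
gripper_force: 0.0
```

```bash
python3 - <<'E'
from h import *
s=env.state();print(s["time_s"],s["ee_pos"],s["force"],s["gripper_width"])
f=grab("wrist","w10")
for a,r in blobs(red(f),200): print(a,np.round(r[0],1),np.round(r[1],1),round(r[2],1),np.round([onz(f,p,102)[:2] for p in cv2.boxPoints(r)],1).tolist())
f=grab("scene","s10")
for a,r in blobs(red(f)): print("scene",a,np.round(r[0],1),np.round(r[1],1),round(r[2],1))
g=cv2.imread("pics/scene0.png");d=cv2.absdiff(g,f["color"]).max(2)
for n,(y0,y1,x0,x1) in dict(rake=(185,250,188,245),jar=(255,310,135,185),bin=(265,340,470,565),spanner=(335,430,460,515)).items(): print(n,(d[y0:y1,x0:x1]>40).sum())
E
```

```text
39.325 [ 499.49104024 -304.84438684  228.43032634] [ 0.54531586  0.23729054 -0.86510818] 45.805722853557334
793.5 [340.  373.5] [31. 28.] 90.0 [[473.4, -450.4], [503.8, -458.2], [494.7, -498.9], [463.3, -490.8]]
309.0 [343.5 320.5] [13. 27.] 90.0 [[490.8, -398.1], [518.9, -405.4], [515.5, -420.8], [487.1, -413.4]]
1613.0 [316.  227.5] [81. 22.] 90.0 [[499.9, -260.5], [520.3, -265.8], [500.4, -346.2], [478.4, -340.5]]
scene 300.5 [210.4 202.9] [34.4 11.1] 22.4
scene 487.5 [151.8 181. ] [42.5 14.8] 24.4
scene 414.5 [175.1 134.2] [38.9 20.8] 46.4
rake 706
jar 107
bin 0
spanner 0
```

```bash
python3 -c "
from workcell import env
print(env.job_done())"
```

```text
the job is handed in; nothing more can be done
None
```

Both rows of three studs are combed tight against their stops, each squared with a push of about 10 N for over half a second, and the rake is back upright in its stand. The job was handed in at about 39 s; the verdict isn't shown here.

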